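# Open the latched gate of the key stock cage

### The job

Open the small barred stock cage on the counter: press its thumb lever down so that the latch bar lifts out of its keeper, and while the lever is held down swing the gate out towards you, then carry the gate open by at least 65 degrees and let go, leaving it standing still with the bar dropped back level. Work gently by feel: do not strain the bar against the keeper, do not fling the gate, and leave the padlocks, tin and other things where they are.

Things in the scene. Friction and masses are not known exactly. Their poses are not given: they have to be found in the camera images.
- gate (a joint): Swing of the cage's front gate about its upright hinge, in rad: 0 is shut, growing as its free end swings out towards the robot (anticlockwise from above), up to 1.6. The gate is 230 mm long, 12 mm thick, its top rail 130 mm above the counter, with 20 mm of air under it. Its hinge is stiff (about 0.06 N m) and it stays where it is left.
- gate_hinge (a point): Point on the gate's hinge axis, 150 mm above the counter. Its axes are the cage's: z up, x from the gate into the cage (square to the shut gate), y along the shut gate from the hinge to the keeper.
- latch_pivot (a point): Centre of the latch's level pivot pin, on top of the gate, 160 mm from the hinge axis and 150 mm above the counter. It swings with the gate and its axes are the gate's: y along the gate away from the hinge, x along the pin, square to the gate, z up.
- latch (a joint): Angle of the one-piece latch (bar + thumb lever) about the pivot pin, in rad: 0 is the bar level at rest, where its weight holds it (about 1 N at the thumb lever lifts it; no spring); grows to at most 0.42 as the thumb lever goes down and the bar's end rises. Keep it raised until the gate is 0.12 rad open, when the bar is past the lip.
- thumb: The thumb lever's upright steel paddle, 12 mm thick (square to the gate), 22 mm wide (along it), top edge 55 mm above the pivot and 75 mm above the gate's top rail, 60 mm from the pivot on the hinge side. Pinch it from above across its 12 mm: it turns a little between the fingers as it goes down, and also serves to pull the gate. Origin at the pivot pin; its axes turn with the latch.
- thumb_grip (a point): Point in the middle of the paddle, 12 mm below its top edge: where to pinch it. At rest it lies 60 mm from the pivot towards the hinge and 43 mm above it. Pressing moves it down on an arc about the pivot, 6 mm per 0.1 rad, and some 4 mm per 0.1 rad along the gate towards the hinge.
- bar: The steel latch bar, 10 mm thick, 12 mm high, running from the pivot 102 mm along the gate away from the hinge; its last 10 mm lie in the keeper. Origin at the pivot pin. It bends, and the job is spoilt, if it is pressed against the keeper or any part of the cage with more than 7 N (12 N at the thumb lever when the bar is on the pad).
- cage: The cage, fixed to the counter, 200 x 300 x 125 mm with barred walls and open top. Origin on the counter under the middle of the shut gate, hinge at y = -130 mm; axes as for gate_hinge. It carries the keeper, a steel C round the bar's end: a lip stands 3.5 mm in front of the bar (robot's side) and a rubber-padded hood is above it, 18 mm over the lip's edge.
- keeper_post (a point): Top of the fixed post that carries the keeper (it does not show the keeper's height). The keeper was set by hand: its lip reaches 4 to 26 mm above the resting bar's underside, so the lever must go down 3 to 17 mm to clear it; only 2 to 3 mm later the bar meets the hood's pad, felt as 4 N or more. No fixed depth serves: press until the pad is felt, stay or ease off 0.7 mm, then pull.
- padlock_in: Brass padlock, 22 x 45 x 68 mm, standing inside the cage. Leave it.
- blank_tin: Closed grey tin of key blanks, 73 x 103 x 50 mm, inside the cage. Leave it.
- padlock_out: Brass padlock like the other, on the counter to the left. Leave it.
- euro_lock: Brass lock cylinder, 66 mm long and 35 mm high, on the counter to the left. Leave it.
- key_tray: Black open tray of keys, 130 x 200 x 30 mm, on the counter to the right. Leave it.
- pin_cup: Steel cup, 70 mm across and 60 mm high, on the counter to the right. Leave it.

How it is judged:
By the outcome, as a careful person would: the job done as asked, in the order asked, and still so for the second after the job is handed in, with the robot touching nothing.
It also fails if it takes over 72 s, if anything falls off the work surface, if the arm or the gripper's body presses on something with over 40 N, if the wrist force passes 120 N, or if a joint passes its speed limit or range.

### The arm

A 6-joint arm with a two-finger parallel gripper is mounted at the origin on the work surface. World frame = base frame: x ahead of the robot, y to its left, z up, the work surface at z = 0. Lengths are in mm, angles in degrees, forces in N, time in s.
With the tool pointing down it reaches from about 350 to 850 mm from the base axis. Payload 8.1 kg.
Tool frame: the origin (TCP) lies at the very end of the fingers, on their centre line; the grasp point (between the pads) lies 19 mm behind it; z points along the fingers, y is the line along which they close (so a half turn about z gives the same grasp; the last joint's range is limited). The gripper opens to 85 mm and grips with 20 to 120 N. Pads are 22 mm wide; open, the fingers measure 114 mm over their backs; the gripper's body (76 mm by 85 mm) begins 54 mm behind the grasp point. The pads swing forward as they close: fully open they stand 13 mm farther back than shut.
Start: joints at [65.81, 7.471, 85.268, -0, 87.261, -4.893], TCP at [198.26, 566.302, 231.292] pointing down, gripper open.
Joint ranges: [-169.43, 169.43], [-51.17, 129.36], [1.28, 143.12], [-76.62, 256.62], [0, 156.53], [-152.29, 152.29]. Speed limits (degrees/s): [136.94, 136.94, 159.86, 180, 180, 180].

### API

Orientations are given as [roll, pitch, yaw] about the fixed x, y, z axes, in that order (R = Rz(yaw) Ry(pitch) Rx(roll)).
In Python, from bench import * gives the robot as it stands.
- The arm moves only by the tool play_rows, never from a script. Its argument "increments" is a list of rows, each a list of 3 entries, a list of its own where there are three numbers: the gripper's target within -1 to 1 (fully open at 1, half-way at 0, shut at -1), then the shift along the tool's x, y, z in mm, then the turn about the tool's z in rad. A call has 1 to 12 rows; each row shifts and turns the commanded pose from where the row before left it, along the tool's axes as they then stand; what a row does not reach is not made up. A row lasts 1/12 s, in which the tool goes at most 41.7 mm and 7.16 degrees, less where a joint would pass 70% of its speed; a pose out of reach is approached as far as the arm can. A call is refused whole if a number of a shift passes 41.7 or a number of a turn 0.125, either way. A call with a gripper value outside its range is refused whole. The fingers move at their own pace and stop on an object; "force" is the grip in N (left out, the last holds). Time passes only in rows, so rows that do not move let the fingers close. It gives the time, the measured TCP pose, the force, the opening and the grip force at its end, in the units of the state.
- sense(): the state, without advancing time (a new reading comes with each control period).
- snapshot(name): name is "side" or "top" or "wrist"; returns a dict with "color" (384x512x3 uint8, red, green, blue), "intrinsics" (3x3 intrinsics, pixels), "world_from_camera" (4x4, takes a point from camera to world coordinates). Camera axes: x right, y down, z forward; pixel columns grow to the right and rows downward; lengths in mm; the calibration is good to about 2 mm. A picture is of the moment at which its call begins. There is no depth.
- hand_in(): hands the job in; it is judged then, once.
Trained networks look in a picture, given as the dict that the camera call returned (one of the last four; its "shot" number tells which), for a name from the list of things; names that differ only in an ending like _2 or _b are one class to them, and where a whole thing is asked for, a point or a joint stands for the part that bears it (a point fixed in the world has none). Each returns a list of dicts, best first, with "p" (0 to 1); they miss things now and then, are a little off and sometimes report something else, mostly with a low value. They report only what shows in the picture. A call takes as long as a camera call.
- find_in(query, picture): "xyz" ([x, y, z] in mm, in the coordinates of the camera as it stood for that picture, good to about 4 mm: the middle of the surface that is visible of it).
- regions_of(query, picture): "mask" (384x512 bool, what is visible of it).
- pinpoint(query, picture): "xyz" ([x, y, z] in mm, in the coordinates of the camera as it stood for that picture, good to about 4 mm: a listed point, or the origin of a listed thing).
The state is a dict: "time": time; "joint_pos": joint angles; "qd": joint speeds; "joint_efforts": joint torques, N m; "tool_pos": TCP position; "tcp_rot": TCP orientation; "ft_force": force on the tool from outside, world axes, zero at the start; "wrist_torque": the same for the moment, N m; "finger_gap": finger opening in mm; "grip_force": force on a finger pad.
Only numpy, scipy, OpenCV 4.12 (cv2) and the standard library are available. Lean on these libraries where they do the work, as an engineer would, in place of code of your own. Each camera call takes 0.05 s, during which the arm holds its last target. There are 200 camera calls.

## Working session

There is one attempt and no reset: what is moved stays moved. The work goes in short steps, Python scripts to look and compute and a tool call to move; the robot and the scene stay as the last step left them, time stands still between calls to the robot, and variables do not carry over. Pictures are saved under pics/ and viewed, at most 10 in all, crops included, and the job is handed in when it is done.

Besides the shell and the picture viewer there is one more tool, called after "Emit:" as name([rows], argument=value, ...), one row to a line, values as JSON. play_rows: Moves the arm, as the interface text tells. Its arguments: {"type":"object","properties":{"increments":{"type":"array","items":{"type":"array"}},"force":{"type":"number"}},"required":["increments"]}

```bash
mkdir -p pics; cat > h.py <<'E'
from bench import *
import numpy as np, cv2
from scipy.spatial.transform import Rotation as R
def w(p,xyz):
    T=np.array(p["world_from_camera"]); return (T@np.r_[xyz,1])[:3]
def save(p,n): cv2.imwrite(f"pics/{n}.png",p["color"][:,:,::-1])
E
python3 - <<'E'
from h import *
s=sense(); print({k:np.round(v,2) for k,v in s.items()})
ims=[]
for c in ("side","top"):
    p=snapshot(c); ims.append(p["color"])
    for q in ("gate_hinge","latch_pivot","thumb_grip","keeper_post","cage","bar","padlock_out","euro_lock","pin_cup","key_tray"):
        r=pinpoint(q,p)
        print(c,q,[(np.round(w(p,d["xyz"]),1).tolist(),round(d["p"],2)) for d in r[:2]])
for n,i in zip("ab",ims): cv2.imwrite(f"pics/{n}.png",i[:,:,::-1])
E
```

```text
{'time': np.float64(0.0), 'joint_pos': array([65.81,  7.52, 85.33,  0.  , 87.26, -4.89]), 'qd': array([-0.08, -0.06,  0.03, -0.02,  0.02, -0.03]), 'joint_efforts': array([-0.000e+00, -5.694e+01, -5.005e+01, -0.000e+00,  2.000e-02,
        0.000e+00]), 'tool_pos': array([198.02, 565.81, 230.22]), 'tcp_rot': array([-1.7989e+02, -1.0000e-02,  1.6070e+02]), 'ft_force': array([-0.25,  0.55,  0.01]), 'wrist_torque': array([0.  , 0.03, 0.  ]), 'grip_force': np.float64(0.0), 'finger_gap': np.float64(85.18)}
side gate_hinge [([635.1, -52.2, 153.0], 0.59)]
side latch_pivot [([625.0, 103.1, 150.8], 0.76)]
side thumb_grip [([631.9, 43.6, 195.7], 0.45)]
side keeper_post [([623.5, 200.3, 122.2], 0.77), ([635.6, -51.2, 150.8], 0.24)]
side cage [([624.8, 75.0, 2.9], 0.87), ([506.4, -468.6, 1.0], 0.39)]
side bar [([623.9, 108.4, 153.8], 0.46)]
side padlock_out [([626.7, 409.8, -2.2], 0.56)]
side euro_lock [([492.6, 425.1, 3.1], 0.7)]
side pin_cup [([679.4, -357.2, 1.6], 0.59)]
side key_tray [([500.7, -467.7, 2.0], 0.89)]
top gate_hinge [([634.3, -56.3, 149.8], 0.73)]
top latch_pivot [([629.7, 105.7, 145.5], 0.88)]
top thumb_grip [([634.1, 74.8, 2.3], 0.6), ([632.0, 45.9, 195.9], 0.41)]
top keeper_post []
top cage [([631.9, 72.6, 0.7], 0.6)]
top bar [([625.6, 102.4, 150.1], 0.54)]
top padlock_out [([632.8, 48.3, 194.0], 0.5)]
top euro_lock [([492.8, 431.7, -0.8], 0.7)]
top pin_cup [([676.2, -359.3, 5.0], 0.82)]
top key_tray [([500.6, -470.2, 2.1], 0.77)]
```

View pics/a.png

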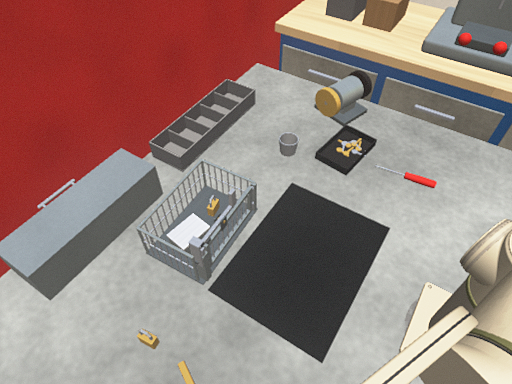

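View pics/b.png

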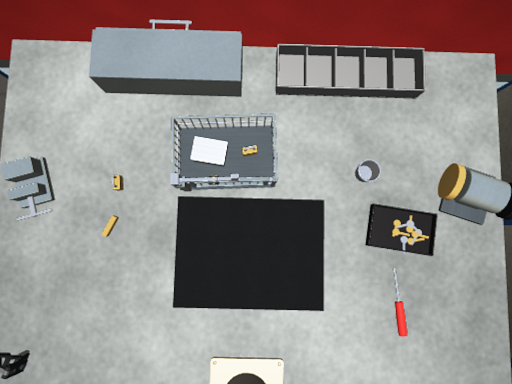

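The side view shows the cage, with the gate towards the robot at about (230,225), the keeper post at (200,255) and the thumb lever near (222,225). In the top view the gate runs along row ~182, from the hinge at x≈275 to the keeper at x≈175. The network estimates agree with each other and with the given sizes: hinge about (635,-54), grip about (631,46,193), cage yaw about 2.6°. I'll turn and lift first, then go over.

Emit:
play_rows([
  [1,[0,0,-4],0.099],
  [1,[0,0,-4],0.099],
  [1,[0,0,-4],0.099],
  [1,[0,0,-4],0.099],
  [1,[0,0,-4],0.099],
  [1,[0,0,-4],0.099],
  [1,[0,0,-4],0.099],
  [1,[0,0,-4],0.099],
  [1,[0,0,-4],0.099],
  [1,[0,0,-4],0.099],
  [1,[0,0,-4],0.099],
  [1,[0,0,-4],0.099],
], force=20)

```text
time: 2.1
tool_pos: [198.3, 566.3, 279.5]
tcp_rot: [180.0, 0.0, 92.4]
ft_force: [-0.1, -0.3, -0.1]
finger_gap: 85.5
grip_force: 0.0
```

Emit:
play_rows([
  [1,[-10,8,0],0],
  [1,[-20,15,0],0],
  [1,[-24,18,0],0],
  [1,[-24,18,0],0],
  [1,[-24,18,0],0],
  [1,[-24,18,0],0],
  [1,[-24,18,0],0],
  [1,[-24,18,0],0],
  [1,[-24,18,0],0],
  [1,[-24,18,0],0],
  [1,[-24,18,0],0],
  [1,[-24,18,0],0],
])

```text
time: 3.1
tool_pos: [414.3, 303.9, 279.2]
tcp_rot: [180.0, 0.0, 92.8]
ft_force: [-0.3, 0.3, -0.5]
finger_gap: 85.3
grip_force: 0.0
```

Emit:
play_rows([
  [1,[-24,18,0],0],
  [1,[-24,18,0],0],
  [1,[-24,18,0],0],
  [1,[-24,18,0],0],
  [1,[-24,18,0],0],
  [1,[-24,18,0],0],
  [1,[-24,18,0],0],
  [1,[-24,18,0],0],
  [1,[-20,15,0],0],
  [1,[-10,8,0],0],
  [1,[-5,4,0],0],
  [1,[0,0,0],0],
])

```text
time: 4.1
tool_pos: [594.9, 86.0, 278.9]
tcp_rot: [-180.0, 0.0, 92.6]
ft_force: [0.5, -0.3, -0.1]
finger_gap: 85.7
grip_force: 0.0
```

```bash
python3 - <<'E'
from h import *
for k in range(3):
    p=snapshot("wrist")
    for q in ("gate_hinge","latch_pivot","thumb_grip","thumb","keeper_post","bar","cage"):
        r=pinpoint(q,p)
        print(q,[(np.round(w(p,d["xyz"]),1).tolist(),round(d["p"],2)) for d in r[:2]])
T=np.array(p["world_from_camera"]);print(np.round(T,3))
save(p,"w1")
E
```

```text
gate_hinge [([637.7, -51.7, 151.4], 0.95)]
latch_pivot []
thumb_grip [([632.4, 47.2, 192.6], 0.74)]
thumb []
keeper_post [([621.7, 205.1, 126.3], 0.59)]
bar [([630.9, 102.2, 151.6], 0.87)]
cage [([630.5, 79.6, -5.3], 0.76)]
gate_hinge [([637.8, -50.4, 146.4], 0.82)]
latch_pivot [([623.4, 108.2, 150.0], 0.65)]
thumb_grip [([628.6, 45.1, 195.5], 0.55)]
thumb [([631.2, 44.0, 198.1], 0.61)]
keeper_post [([624.2, 202.0, 126.7], 0.61)]
bar [([629.9, 100.5, 146.5], 0.65), ([739.7, 11.4, 2.5], 0.49)]
cage [([631.3, 76.8, -6.1], 0.64)]
gate_hinge [([637.5, -50.6, 150.0], 0.77)]
latch_pivot [([621.7, 108.0, 150.1], 0.69)]
thumb_grip [([628.5, 45.8, 194.2], 0.69), ([731.2, 129.5, 7.0], 0.55)]
thumb []
keeper_post [([626.7, 204.1, 127.8], 0.58)]
bar [([625.7, 105.9, 148.6], 0.71), ([628.9, 104.1, 147.6], 0.67)]
cage []
[[ 9.99000e-01  4.30000e-02  1.50000e-02  5.91636e+02]
 [ 4.50000e-02 -9.47000e-01 -3.19000e-01  1.69497e+02]
 [ 1.00000e-03  3.19000e-01 -9.48000e-01  4.21594e+02]
 [ 0.00000e+00  0.00000e+00  0.00000e+00  1.00000e+00]]
```

View pics/w1.png

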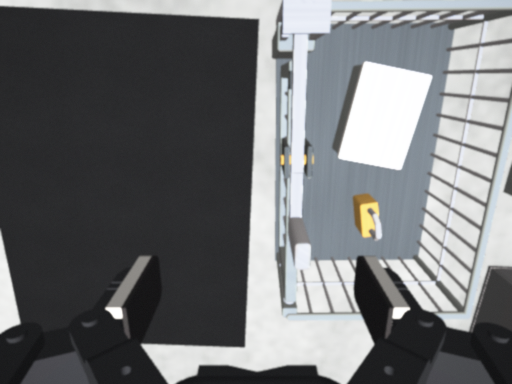

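The wrist view shows the gate rail running down from the keeper at (305,15) to the hinge end at (288,310), with the pivot at (297,158). The paddle is at about (300,243) and the open fingers are at (135,290) and (380,290). I'll measure the paddle's edges on its known top plane.

```bash
python3 - <<'E'
from h import *
p=snapshot("wrist"); K=np.array(p["intrinsics"]);T=np.array(p["world_from_camera"])
def px(u,v,z):
    d=T[:3,:3]@np.linalg.inv(K)@[u,v,1]; o=T[:3,3]; return o+d*(z-o[2])/d[2]
def proj(P):
    c=np.linalg.inv(T)@np.r_[P,1]; q=K@c[:3]; return q[:2]/q[2]
r=regions_of("thumb",p)
for d in r[:1]:
    m=d["mask"]; ys,xs=np.where(m); print(d["p"],ys.min(),ys.max())
    for v in range(ys.min(),ys.max()+1,5):
        x=np.where(m[v])[0]
        if len(x): print(v,x.min(),x.max(),np.round(px(x.min(),v,205)[:2],1),np.round(px(x.max()+1,v,205)[:2],1))
g=cv2.cvtColor(p["color"],cv2.COLOR_RGB2GRAY)
for v in (246,252,258,264): print(v,g[v,285:325].tolist())
for y in (35,57): 
    for x in (624,637): print(y,x,np.round(proj([x,y,205]),1))
c=cv2.resize(p["color"][140:320,240:360],None,fx=3.3,fy=3.3,interpolation=cv2.INTER_CUBIC)
cv2.imwrite("pics/w2.png",c[:,:,::-1])
E
```

```text
0.75 217 269
217 289 298 [618.   77.9] [625.   78.3]
222 288 303 [617.6  74.1] [628.8  74.6]
227 288 304 [617.9  70.3] [629.8  70.9]
232 288 306 [618.2  66.5] [631.6  67.1]
237 289 307 [619.2  62.6] [632.6  63.2]
242 290 309 [620.2  58.7] [634.4  59.4]
247 291 310 [621.2  54.8] [635.5  55.4]
252 292 310 [622.2  50.8] [635.9  51.4]
257 293 310 [623.3  46.8] [636.3  47.4]
262 294 310 [624.3  42.8] [636.7  43.3]
267 296 309 [626.1  38.7] [636.3  39.1]
246 [141, 184, 209, 214, 198, 156, 109, 93, 98, 126, 182, 225, 236, 239, 241, 240, 240, 240, 241, 241, 242, 243, 242, 242, 237, 212, 162, 142, 142, 139, 138, 140, 138, 141, 138, 137, 138, 141, 142, 141]
252 [144, 190, 212, 216, 215, 205, 170, 115, 101, 136, 195, 229, 236, 238, 239, 240, 240, 241, 242, 242, 242, 242, 241, 241, 236, 213, 158, 142, 142, 140, 139, 141, 139, 138, 136, 137, 138, 140, 140, 140]
258 [150, 198, 214, 216, 216, 216, 209, 178, 130, 149, 208, 236, 238, 239, 238, 238, 238, 238, 239, 239, 239, 239, 239, 237, 228, 195, 156, 141, 132, 122, 118, 124, 131, 136, 138, 137, 140, 142, 141, 141]
264 [157, 204, 216, 217, 218, 217, 217, 212, 190, 179, 216, 234, 238, 238, 238, 238, 238, 240, 240, 241, 240, 239, 238, 235, 225, 218, 231, 235, 235, 231, 207, 152, 132, 168, 213, 231, 232, 232, 233, 233]
35 624 [292.7 271.3]
35 637 [310.4 272. ]
57 624 [295.1 244.4]
57 637 [313.3 245.1]
```

View pics/w2.png

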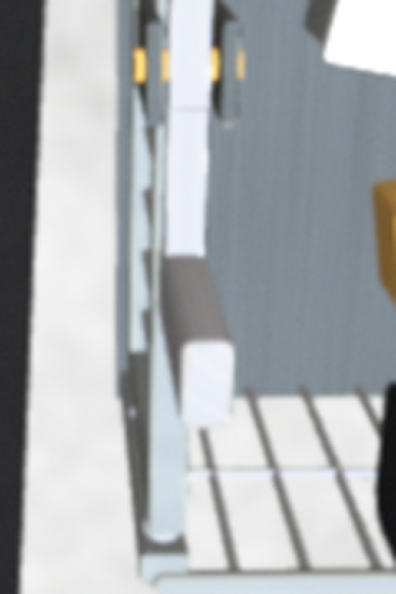

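The paddle's top face measures x 624.5–636.1 (11.6 mm wide, as it should be) and y 37–58, so its centre is (630.3, 47.2). That matches the hinge at about (635.3,-52.5) with a cage yaw of 2.9°. I'll move above it, half close the fingers, and descend to TCP z≈174.

Emit:
play_rows([
  [-0.2,[-10,8.4,0],-0.005],
  [-0.2,[-10,8.4,0],0],
  [-0.2,[-10,8.4,0],0],
  [-0.2,[-7,5.4,0],0],
  [-0.2,[-3.5,2.8,0],0],
  [-0.2,[0,0,0],0],
  [-0.2,[0,0,10],0],
  [-0.2,[0,0,10],0],
  [-0.2,[0,0,10],0],
  [-0.2,[0,0,10],0],
  [-0.2,[0,0,5],0],
  [-0.2,[0,0,0],0],
])

```text
time: 6.4
tool_pos: [628.8, 48.5, 231.6]
tcp_rot: [-179.8, -0.0, 92.9]
ft_force: [0.2, 0.7, -0.7]
finger_gap: 33.9
grip_force: 0.0
```

```bash
python3 - <<'E'
from h import *
p=snapshot("wrist"); s=sense(); print(s["tool_pos"],s["tcp_rot"],s["finger_gap"],s["ft_force"]); K=np.array(p["intrinsics"]);T=np.array(p["world_from_camera"])
def px(u,v,z):
    d=T[:3,:3]@np.linalg.inv(K)@[u,v,1]; o=T[:3,3]; return o+d*(z-o[2])/d[2]
c=p["color"]; save(p,"w3")
r=regions_of("thumb",p)
for d in r[:1]:
    m=d["mask"]; ys,xs=np.where(m); print(d["p"],ys.min(),ys.max())
    for v in range(ys.min(),ys.max()+1,6):
        x=np.where(m[v])[0]
        if len(x): print(v,x.min(),x.max(),np.round(px(x.min(),v,205)[:2],1),np.round(px(x.max()+1,v,205)[:2],1))
E
```

```text
[629.32824031  48.44826539 232.94885074] [-1.79876616e+02 -7.72052653e-03  9.29388185e+01] 34.28104948211639 [ 0.05270773 -0.99110319 -0.07204657]
0.57 191 253
191 252 264 [625.5  73.5] [632.3  73.9]
197 250 267 [624.6  70.1] [634.1  70.6]
203 250 268 [624.7  66.7] [634.8  67.3]
209 250 268 [624.9  63.3] [635.   63.8]
215 249 268 [624.5  59.8] [635.2  60.3]
221 249 268 [624.6  56.3] [635.5  56.8]
227 248 269 [624.2  52.7] [636.2  53.3]
233 249 269 [624.9  49.1] [636.5  49.7]
239 249 269 [625.1  45.4] [636.7  46. ]
245 249 269 [625.2  41.7] [636.9  42.4]
251 250 268 [626.  38.] [636.6  38.6]
```

View pics/w3.png

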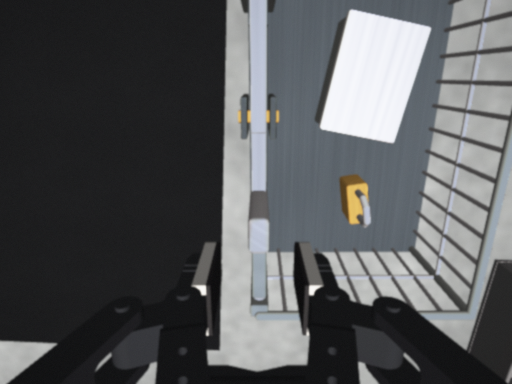

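The paddle's top face is at about (259,235), midway between the fingers (inner edges ~220 and ~297). It measures 630.9 in x, so I'll shift 1.2 mm and descend.

Emit:
play_rows([
  [-0.2,[-1.2,1.4,6],0],
  [-0.2,[0,0,8],0],
  [-0.2,[0,0,8],0],
  [-0.2,[0,0,8],0],
  [-0.2,[0,0,8],0],
  [-0.2,[0,0,8],0],
  [-0.2,[0,0,6],0],
  [-0.2,[0,0,4],0],
  [-0.2,[0,0,3],0],
  [-0.2,[0,0,0],0],
  [-0.2,[0,0,0],0],
  [-0.2,[0,0,0],0],
])

```text
time: 7.5
tool_pos: [631.9, 47.1, 175.9]
tcp_rot: [179.9, 0.0, 92.9]
ft_force: [1.3, 0.2, -0.1]
finger_gap: 34.1
grip_force: 0.0
```

```bash
python3 - <<'E'
from h import *
for k in range(4):
    p=snapshot("wrist"); s=sense(); print(np.round(s["tool_pos"],1),round(s["finger_gap"],1),np.round(s["ft_force"],1))
save(p,"w4")
E
```

```text
[631.9  47.1 176. ] 34.4 [ 0.7 -0.2  0.2]
[631.9  47.1 176. ] 34.3 [-0.2 -0.1 -0.2]
[631.9  47.1 175.9] 34.2 [ 0.3 -0.3  0.5]
[631.8  47.1 175.7] 34.0 [-0.3  0.1  0. ]
```

View pics/w4.png

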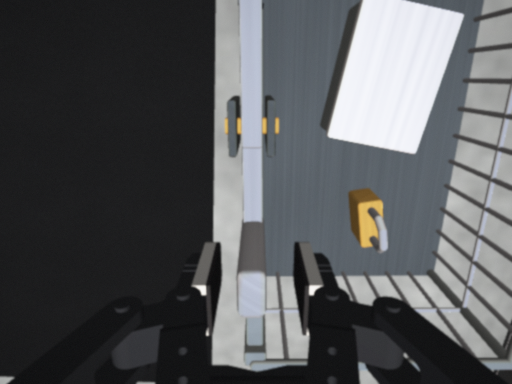

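The paddle is at about u=252 between fingers centred near u=258, so the tool is roughly 2 mm too far into the cage. I'll shift back 2 mm, close most of the way and check.

Emit:
play_rows([
  [-0.2,[0,-1,0],0],
  [-0.25,[0,-1,0],0],
  [-0.35,[0,0,0],0],
  [-0.45,[0,0,0],0],
  [-0.5,[0,0,0],0],
  [-0.55,[0,0,0],0],
  [-0.58,[0,0,0],0],
  [-0.58,[0,0,0],0],
])

```text
time: 8.37
tool_pos: [629.6, 47.0, 175.3]
tcp_rot: [180.0, 0.0, 92.9]
ft_force: [0.1, -0.4, 0.2]
finger_gap: 18.0
grip_force: 0.0
```

```bash
python3 - <<'E'
from h import *
for k in range(2):
    p=snapshot("wrist"); s=sense(); print(np.round(s["tool_pos"],1),round(s["finger_gap"],1),np.round(s["ft_force"],1),s["grip_force"])
c=cv2.resize(p["color"][200:350,180:340],None,fx=4,fy=4,interpolation=cv2.INTER_CUBIC)
cv2.imwrite("pics/w5.png",c[:,:,::-1])
E
```

```text
[629.6  47.  175.3] 18.0 [-0.8  0.5 -0.3] 0.0
[629.6  47.  175.3] 18.5 [ 0.1 -1.2 -0.4] 0.0
```

View pics/w5.png

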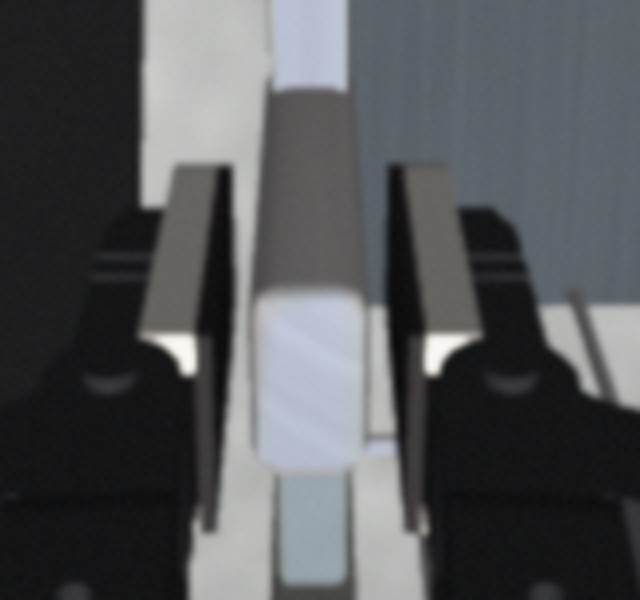

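The fingers are centred on the paddle within about 0.2 mm (inner faces at 233 and 388 in the crop, paddle centre 309). Closing gently at 20 N.

Emit:
play_rows([
  [-0.62,[0,0,0],0],
  [-0.65,[0,0,0],0],
  [-0.68,[0,0,0],0],
  [-0.7,[0,0,0],0],
  [-0.72,[0,0,0],0],
  [-0.75,[0,0,0],0],
  [-0.8,[0,0,0],0],
  [-0.9,[0,0,0],0],
  [-1,[0,0,0],0],
  [-1,[0,0,0],0],
  [-1,[0,0,0],0],
], force=20)

```text
time: 9.38
tool_pos: [629.5, 47.0, 175.3]
tcp_rot: [-180.0, 0.0, 92.9]
ft_force: [-1.9, -0.8, 1.6]
finger_gap: 11.7
grip_force: 21.4
```

```bash
cat > f.py <<'E'
from h import *
F=[];P=[]
for k in range(3):
    snapshot("wrist"); s=sense(); F.append(s["ft_force"]);P.append(s["tool_pos"])
print(np.round(np.mean(P,0),2),np.round(np.mean(F,0),2),np.round(np.std(F,0),2),s["finger_gap"],s["grip_force"],np.round(s["wrist_torque"],2))
E
python3 f.py
```

```text
[629.49  46.99 175.32] [-1.54 -0.42  1.44] [0.2  0.43 0.53] 11.538848229919457 21.39640599489212 [-0.12  0.31  0.24]
```

Gripped on a 11.6 mm gap with small side forces. I'll press along the arc: 3.6 mm first, still short of the earliest possible pad contact.

Emit:
play_rows([
  [-1,[-0.4,0,0.6],0],
  [-1,[-0.4,0,0.6],0],
  [-1,[-0.4,0,0.6],0],
  [-1,[-0.4,0,0.6],0],
  [-1,[-0.4,0,0.6],0],
  [-1,[-0.4,0,0.6],0],
  [-1,[0,0,0],0],
  [-1,[0,0,0],0],
])

```text
time: 10.2
tool_pos: [629.7, 44.5, 171.7]
tcp_rot: [-180.0, 0.0, 92.9]
ft_force: [-3.4, -0.7, 4.2]
finger_gap: 11.7
grip_force: 22.0
```

```bash
python3 f.py
```

```text
[629.68  44.5  171.7 ] [-3.29 -0.46  4.68] [0.24 0.66 0.12] 11.637226821379482 21.98944240808487 [0.13 0.51 0.24]
```

Emit:
play_rows([
  [-1,[0,-0.15,0],0],
  [-1,[0,-0.15,0],0],
  [-1,[0,0,0],0],
  [-1,[0,0,0],0],
])

```text
time: 10.68
tool_pos: [629.6, 44.5, 171.8]
tcp_rot: [180.0, 0.0, 92.9]
ft_force: [-0.8, -1.0, 3.5]
finger_gap: 11.8
grip_force: 21.8
```

```bash
python3 f.py
```

```text
[629.62  44.55 171.77] [-0.75 -0.73  2.86] [0.39 0.42 0.12] 12.071420288736482 21.78855925798416 [0.05 0.11 0.15]
```

Emit:
play_rows([
  [-1,[-0.2,0,0.3],0],
  [-1,[-0.1,0,0.2],0],
  [-1,[0,0,0],0],
])

```text
time: 11.08
tool_pos: [629.6, 44.4, 171.5]
tcp_rot: [180.0, -0.0, 92.9]
ft_force: [-0.4, 0.7, 4.8]
finger_gap: 11.9
grip_force: 22.0
```

```bash
python3 f.py
```

```text
[629.63  44.4  171.54] [-0.55 -0.74  5.04] [0.21 0.4  0.55] 11.55719115540652 22.011495530605316 [0.28 0.17 0.17]
```

Emit:
play_rows([
  [-1,[-0.2,0,0.25],0],
  [-1,[-0.1,0,0.15],0],
  [-1,[0,0,0],0],
])

```text
time: 11.48
tool_pos: [629.6, 44.1, 171.0]
tcp_rot: [180.0, -0.0, 92.9]
ft_force: [-0.7, -0.7, 4.8]
finger_gap: 11.5
grip_force: 22.0
```

```bash
python3 f.py
```

```text
[629.63  44.1  171.05] [0.07 0.33 5.62] [0.41 0.35 0.15] 11.497406537277847 22.05970197916031 [0.3  0.04 0.2 ]
```

Emit:
play_rows([
  [-1,[-0.2,0,0.3],0],
  [-1,[-0.2,0,0.3],0],
  [-1,[0,0,0],0],
])

```text
time: 11.88
tool_pos: [629.6, 43.7, 170.4]
tcp_rot: [180.0, -0.0, 92.9]
ft_force: [-0.3, 0.4, 4.0]
finger_gap: 11.5
grip_force: 22.0
```

```bash
python3 f.py
```

```text
[629.64  43.67 170.37] [0.23 0.36 5.51] [0.21 0.42 0.4 ] 11.467497043083695 22.057480216026306 [ 0.32 -0.03  0.23]
```

Emit:
play_rows([
  [-1,[-0.25,0,0.35],0],
  [-1,[-0.25,0,0.35],0],
  [-1,[0,0,0],0],
])

```text
time: 12.28
tool_pos: [629.7, 43.1, 169.5]
tcp_rot: [180.0, -0.0, 92.9]
ft_force: [1.8, 1.9, 4.2]
finger_gap: 11.5
grip_force: 22.0
```

```bash
python3 f.py
```

```text
[629.64  43.12 169.53] [1.7  0.57 4.29] [0.06 0.14 0.03] 11.572848466442954 21.982620656490326 [ 0.38 -0.23  0.17]
```

Emit:
play_rows([
  [-1,[-0.25,0.1,0.35],0],
  [-1,[-0.25,0,0.35],0],
  [-1,[0,0,0],0],
])

```text
time: 12.68
tool_pos: [629.7, 42.6, 168.8]
tcp_rot: [180.0, -0.0, 92.9]
ft_force: [2.1, 0.7, 2.9]
finger_gap: 11.7
grip_force: 22.0
```

```bash
python3 f.py
```

```text
[629.66  42.63 168.75] [2.   1.17 3.94] [0.44 0.38 0.1 ] 11.383098490332479 21.962018609046936 [ 0.43 -0.38  0.2 ]
```

Emit:
play_rows([
  [-1,[-0.25,0.1,0.35],0],
  [-1,[-0.25,0.1,0.35],0],
  [-1,[0,0,0],0],
])

```text
time: 13.08
tool_pos: [629.7, 42.1, 168.0]
tcp_rot: [-180.0, -0.0, 92.9]
ft_force: [1.2, 1.2, 4.5]
finger_gap: 11.8
grip_force: 22.1
```

```bash
python3 f.py
```

```text
[629.7   42.15 167.98] [0.95 1.03 3.86] [0.4  0.68 0.57] 11.584261349707322 22.024760842323303 [ 0.44 -0.19  0.27]
```

Emit:
play_rows([
  [-1,[-0.25,0,0.35],0],
  [-1,[-0.25,0,0.35],0],
  [-1,[0,0,0],0],
])

```text
time: 13.48
tool_pos: [629.7, 41.7, 167.2]
tcp_rot: [-180.0, -0.0, 92.9]
ft_force: [1.5, 2.8, 3.0]
finger_gap: 11.6
grip_force: 22.0
```

```bash
python3 f.py
```

```text
[629.73  41.7  167.23] [1.33 2.54 2.65] [0.69 0.39 0.15] 11.673745168863366 21.93719118833542 [ 0.59 -0.18  0.25]
```

Emit:
play_rows([
  [-1,[-0.1,0,0.35],0],
  [-1,[-0.1,0.1,0.35],0],
  [-1,[0,0,0],0],
])

```text
time: 13.88
tool_pos: [629.8, 41.3, 166.6]
tcp_rot: [-180.0, 0.0, 92.9]
ft_force: [0.1, 1.6, 3.5]
finger_gap: 11.4
grip_force: 22.0
```

```bash
python3 f.py
```

```text
[629.76  41.3  166.54] [0.4  1.3  3.57] [0.13 0.23 0.18] 11.388916156120871 22.024464905261993 [ 0.43 -0.03  0.26]
```

Emit:
play_rows([
  [-1,[-0.15,0,0.35],0],
  [-1,[-0.15,0,0.35],0],
  [-1,[0,0,0],0],
])

```text
time: 14.28
tool_pos: [629.8, 41.0, 165.9]
tcp_rot: [-180.0, 0.0, 92.9]
ft_force: [-0.9, 0.4, 3.9]
finger_gap: 11.7
grip_force: 22.2
```

```bash
python3 f.py
```

```text
[629.81  40.98 165.91] [-1.28  0.46  4.11] [0.26 0.1  0.63] 11.613947692308113 22.163636684417725 [0.24 0.19 0.25]
```

Emit:
play_rows([
  [-1,[-0.2,-0.1,0.35],0],
  [-1,[-0.15,0,0.35],0],
  [-1,[0,0,0],0],
])

```text
time: 14.68
tool_pos: [629.8, 40.7, 165.5]
tcp_rot: [-180.0, 0.0, 92.9]
ft_force: [-2.7, 1.2, 5.8]
finger_gap: 12.1
grip_force: 22.4
```

```bash
python3 f.py
```

```text
[629.85  40.73 165.46] [-2.62  0.52  5.33] [0.4  0.04 0.65] 11.34310692499458 22.36080676317215 [0.34 0.35 0.22]
```

Emit:
play_rows([
  [-1,[-0.1,-0.15,0.2],0],
  [-1,[-0.1,-0.1,0.2],0],
  [-1,[0,0,0],0],
])

```text
time: 15.08
tool_pos: [629.8, 40.7, 165.4]
tcp_rot: [180.0, -0.0, 92.9]
ft_force: [-0.6, 1.5, 6.0]
finger_gap: 11.4
grip_force: 22.5
```

```bash
python3 f.py
```

```text
[629.86  40.7  165.41] [-1.41  1.45  6.47] [0.54 0.29 0.53] 11.462006012729962 22.46838390827179 [0.45 0.29 0.15]
```

Emit:
play_rows([
  [-1,[-0.1,0,0.2],0],
  [-1,[-0.1,0,0.2],0],
  [-1,[0,0,0],0],
])

```text
time: 15.48
tool_pos: [629.9, 40.7, 165.3]
tcp_rot: [179.9, -0.0, 92.9]
ft_force: [-1.9, 1.7, 8.1]
finger_gap: 11.8
grip_force: 22.7
```

```bash
python3 f.py
```

```text
[629.88  40.66 165.28] [-2.58  1.72  8.74] [0.04 0.14 0.29] 12.029773813777217 22.727850079536438 [0.59 0.42 0.18]
```

The lever has stopped moving and the force rose from 4 to 8.7 N at 10 mm down, so the bar is on the hood's pad. I'll ease off 0.7 mm, then start the pull with a small test arc.

Emit:
play_rows([
  [-1,[0.1,-0.1,-0.35],0],
  [-1,[0.1,-0.1,-0.35],0],
  [-1,[0,0,0],0],
  [-1,[0,0,0],0],
])

```text
time: 15.97
tool_pos: [629.8, 40.7, 165.4]
tcp_rot: [179.9, -0.0, 92.9]
ft_force: [1.2, 2.8, 5.4]
finger_gap: 11.6
grip_force: 22.2
```

```bash
python3 f.py
```

```text
[629.8   40.68 165.42] [1.99 2.01 4.68] [0.16 0.4  0.19] 11.849018195418308 22.16969758272171 [ 0.49 -0.29  0.24]
```

Emit:
play_rows([
  [-1,[0,-0.5,0],-0.005],
  [-1,[0,-0.9,0],-0.01],
  [-1,[0,-0.9,0],-0.01],
  [-1,[0,0,0],0],
  [-1,[0,0,0],0],
])

```text
time: 16.53
tool_pos: [627.2, 40.5, 165.4]
tcp_rot: [180.0, -0.0, 94.4]
ft_force: [2.6, 2.0, 5.2]
finger_gap: 11.9
grip_force: 22.5
```

```bash
python3 f.py
```

```text
[627.22  40.47 165.37] [3.19 2.98 5.23] [0.16 0.67 0.49] 11.800877600880623 22.50270366668701 [ 0.63 -0.45  0.25]
```

The gate moved 0.028 rad freely, past the lip gap, with only 3 N. I'll keep the lever down and go on to about 0.17 rad.

Emit:
play_rows([
  [-1,[0,-1.1,0],-0.012],
  [-1,[0,-1.1,0],-0.012],
  [-1,[0,-1.1,0],-0.012],
  [-1,[0,-1.1,0],-0.012],
  [-1,[0,-1.1,0],-0.012],
  [-1,[0,-1.1,0],-0.012],
  [-1,[0,-1.1,0],-0.012],
  [-1,[0,-1.1,0],-0.012],
  [-1,[0,-1.1,0],-0.012],
  [-1,[0,-1.1,0],-0.012],
  [-1,[0,-1.1,0],-0.012],
  [-1,[0,-1.1,0],-0.012],
])

```text
time: 17.68
tool_pos: [613.9, 38.3, 165.1]
tcp_rot: [-180.0, 0.0, 102.7]
ft_force: [2.5, -0.4, 4.8]
finger_gap: 11.7
grip_force: 22.1
```

```bash
python3 f.py
```

```text
[613.81  38.27 165.14] [ 1.49 -1.4   4.94] [0.66 0.04 0.21] 11.759134939409961 22.35568195581436 [ 0.11 -0.23  0.24]
```

Emit:
play_rows([
  [-1,[0,-1.4,0],-0.015],
  [-1,[0,-2.3,0],-0.025],
  [-1,[0,-2.8,0],-0.03],
  [-1,[0,-2.8,0],-0.03],
  [-1,[0,-2.8,0],-0.03],
  [-1,[0,-2.8,0],-0.03],
  [-1,[0,-2.8,0],-0.03],
  [-1,[0,-2.3,0],-0.025],
  [-1,[0,-1.4,0],-0.015],
  [-1,[0,0,0],0],
])

```text
time: 18.67
tool_pos: [593.5, 31.1, 165.2]
tcp_rot: [-180.0, 0.0, 115.9]
ft_force: [2.2, -2.4, 4.9]
finger_gap: 11.7
grip_force: 22.1
```

Emit:
play_rows([
  [-1,[0.4,0,-0.8],0],
  [-1,[0.4,0,-0.8],0],
  [-1,[0.4,0,-0.8],0],
  [-1,[0.5,0,-0.8],0],
  [-1,[0.5,0,-0.8],0],
  [-1,[0.5,0,-0.8],0],
  [-1,[0.5,0,-0.8],0],
  [-1,[0.6,0,-0.8],0],
  [-1,[0.6,0,-0.8],0],
  [-1,[0.6,0,-0.8],0],
  [-1,[0.6,0,-0.8],0],
  [-1,[0,0,0],0],
])

```text
time: 19.67
tool_pos: [591.1, 37.1, 173.9]
tcp_rot: [-180.0, -0.0, 115.8]
ft_force: [0.6, -2.8, -0.9]
finger_gap: 11.4
grip_force: 21.1
```

```bash
python3 f.py
```

```text
[591.11  37.05 173.87] [ 1.14 -2.28  0.35] [0.48 0.2  0.37] 11.56043523099354 21.189394891262054 [-0.36 -0.15  0.04]
```

The gate is at 23° with the lever nearly back up, and the radius about the hinge checks out at 99.9 mm. I'll carry it round to about 77°.

Emit:
play_rows([
  [-1,[0,-1.5,0],-0.015],
  [-1,[0,-3,0],-0.03],
  [-1,[-0.1,-4,0],-0.04],
  [-1,[-0.1,-4,0],-0.04],
  [-1,[-0.1,-4,0],-0.04],
  [-1,[-0.1,-4,0],-0.04],
  [-1,[-0.1,-4,0],-0.04],
  [-1,[-0.1,-4,0],-0.04],
  [-1,[-0.1,-4,0],-0.04],
  [-1,[-0.1,-4,0],-0.04],
  [-1,[-0.1,-4,0],-0.04],
  [-1,[-0.1,-4,0],-0.04],
])

```text
time: 20.82
tool_pos: [556.4, 9.4, 173.8]
tcp_rot: [-180.0, -0.0, 141.4]
ft_force: [1.0, -1.3, -0.6]
finger_gap: 11.7
grip_force: 21.2
```

```bash
python3 f.py
```

```text
[556.27   9.1  173.76] [-0.67 -0.89 -0.07] [0.79 0.88 0.6 ] 11.87962112005539 21.06770932674408 [-0.23  0.03 -0.06]
```

Emit:
play_rows([
  [-1,[-0.1,-4,0],-0.04],
  [-1,[-0.1,-4,0],-0.04],
  [-1,[-0.1,-4,0],-0.04],
  [-1,[-0.1,-4,0],-0.04],
  [-1,[-0.1,-4,0],-0.04],
  [-1,[-0.1,-4,0],-0.04],
  [-1,[-0.1,-4,0],-0.04],
  [-1,[-0.1,-4,0],-0.04],
  [-1,[-0.1,-4,0],-0.04],
  [-1,[-0.1,-4,0],-0.04],
  [-1,[-0.1,-4,0],-0.04],
  [-1,[0,-3,0],-0.03],
])

```text
time: 21.97
tool_pos: [536.6, -32.8, 173.6]
tcp_rot: [180.0, -0.1, 168.3]
ft_force: [-2.0, -1.3, 0.7]
finger_gap: 11.7
grip_force: 21.3
```

Emit:
play_rows([
  [-1,[0,-2,0],-0.02],
  [-1,[0,-1,0],-0.01],
  [-1,[0,0,0],0],
  [-1,[0.2,0,-0.3],0],
  [-1,[0.2,0,-0.3],0],
  [-1,[0.2,0,-0.3],0],
  [-1,[0,0,0],0],
  [-1,[0,0,0],0],
])

```text
time: 22.63
tool_pos: [535.6, -35.6, 174.3]
tcp_rot: [180.0, -0.1, 169.9]
ft_force: [-3.7, -1.5, -5.7]
finger_gap: 11.7
grip_force: 20.4
```

```bash
python3 f.py
```

```text
[535.58 -35.61 174.34] [-4.65 -0.58 -6.29] [0.52 0.53 0.3 ] 11.277852002435656 20.402897000312805 [-0.13  0.42 -0.18]
```

The gate is at about 77°, and the slight upward pull now meets the rest stop, so the bar is level. I'll take off the tension and open the fingers gradually.

Emit:
play_rows([
  [-1,[-0.2,0,0.3],0],
  [-1,[-0.2,0,0.3],0],
  [-1,[0,0,0],0],
  [-1,[0,0,0],0],
  [-0.7,[0,0,0],0],
  [-0.65,[0,0,0],0],
  [-0.6,[0,0,0],0],
  [-0.5,[0,0,0],0],
  [-0.4,[0,0,0],0],
  [-0.3,[0,0,0],0],
  [-0.2,[0,0,0],0],
  [-0.2,[0,0,0],0],
])

```text
time: 23.78
tool_pos: [536.5, -35.9, 174.4]
tcp_rot: [180.0, 0.0, 169.9]
ft_force: [-0.6, -0.1, 0.5]
finger_gap: 33.9
grip_force: 0.0
```

Emit:
play_rows([
  [-0.2,[0,0,-3],0],
  [-0.2,[0,0,-6],0],
  [-0.2,[0,0,-10],0],
  [-0.2,[0,0,-10],0],
  [-0.2,[0,0,-10],0],
  [-0.2,[0,0,-10],0],
  [-0.2,[0,0,-10],0],
  [-0.2,[0,0,-10],0],
  [-0.2,[0,0,-10],0],
  [-0.2,[0,0,-10],0],
  [-0.2,[0,0,-5],0],
  [-0.2,[0,0,0],0],
])

```text
time: 24.78
tool_pos: [537.2, -36.0, 270.2]
tcp_rot: [180.0, 0.1, 169.9]
ft_force: [0.2, -0.1, -0.9]
finger_gap: 34.2
grip_force: 0.0
```

```bash
python3 f.py; python3 - <<'E'
from h import *
for c in ("side","top","wrist"):
    p=snapshot(c)
    for q in ("gate_hinge","latch_pivot","thumb_grip"):
        r=pinpoint(q,p); print(c,q,[(np.round(w(p,d["xyz"]),1).tolist(),round(d["p"],2)) for d in r[:2]])
    if c=="wrist": save(p,"end_w")
    if c=="side": cv2.imwrite("pics/end_s.png",cv2.resize(p["color"][140:300,120:320],None,fx=3.5,fy=3.5)[:,:,::-1])
E
```

```text
[536.5  -35.9  268.32] [-0.15 -0.14  0.26] [0.36 0.22 0.77] 34.18828051939639 0.0 [-0.01 -0.06  0.  ]
side gate_hinge [([635.9, -53.4, 150.6], 0.83)]
side latch_pivot [([477.1, -26.9, 151.9], 0.95), ([629.7, 406.9, -3.3], 0.43)]
side thumb_grip [([535.3, -38.5, 196.0], 0.62)]
top gate_hinge []
top latch_pivot [([482.2, -26.4, 142.2], 0.53)]
top thumb_grip [([479.6, -27.4, 145.5], 0.51)]
wrist gate_hinge [([638.3, -51.0, 149.5], 0.67)]
wrist latch_pivot [([476.0, -25.2, 149.6], 0.63)]
wrist thumb_grip [([538.8, -33.0, 194.4], 0.82)]
```

View pics/end_s.png

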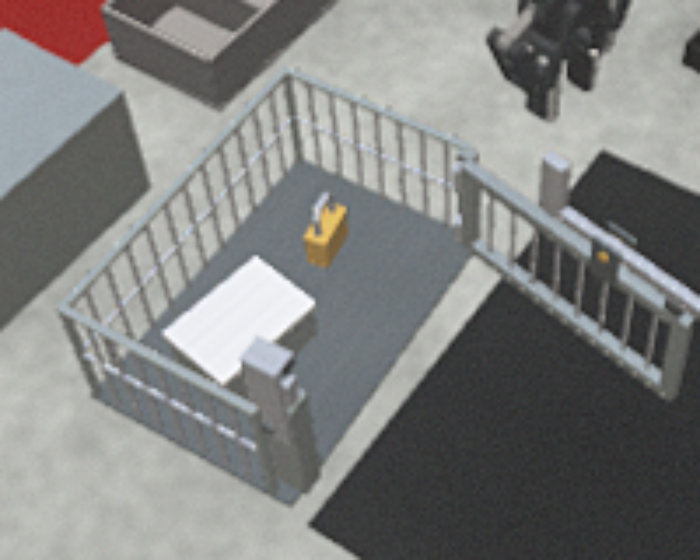

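View pics/end_w.png

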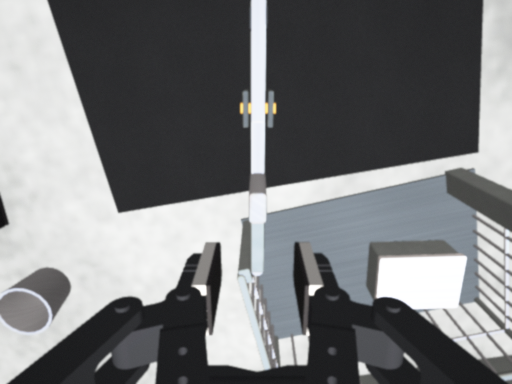

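The side view shows the gate standing open, with the bar parallel to the rail and the padlock and tin in place. The wrist view shows the paddle at (258,200) between the open fingers, with nothing touching it. From hinge to pivot the gate angle comes out at about 77°.

```bash
python3 -c "
from bench import *
print(hand_in())"
```

```text
the job is handed in; nothing more can be done
None
```

The job is handed in: I lifted the latch by feel, swung the gate open to about 77° and let go; it is standing still with the bar level, and the padlock and tin inside the cage are where they were.

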